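# Raise the counterweighted hold-down arm

## Robot

A 6-joint arm with a two-finger parallel gripper is mounted at the origin on a cart in front of the work surface, level with it; the furniture and walls round the work are solid. World frame = base frame: x ahead of the robot, y to its left, z up, the work surface at z = 0. Lengths are in mm, angles in rad, forces in N, time in s.
With the tool pointing down it reaches from about 350 to 775 mm from the base axis. Payload 7.3 kg.
Tool frame: the origin (TCP) lies at the very end of the fingers, on their centre line; the grasp point (between the pads) lies 19 mm behind it; z points along the fingers, y is the line along which they close (so a half turn about z gives the same grasp; the last joint's range is limited). The gripper opens to 92 mm and grips with 3 to 60 N. Pads are 19 mm wide; open, the fingers measure 130 mm over their backs; the gripper's body (75 mm by 190 mm) begins 47 mm behind the grasp point.
Start: joints at [-1.34, 0.342, 1.524, -0, 1.275, -0.146], TCP at [193.195, -488.181, 226.741] pointing down, gripper open.
Joint ranges: [-2.53, 2.53], [-0.77, 2.02], [0.04, 2.7], [-1, 4.14], [0.28, 2.66], [-3.11, 3.11]. Speed limits (rad/s): [2.57, 2.57, 3.14, 3.14, 3.14, 3.14].

## Interface

Orientations are given as [roll, pitch, yaw] about the fixed x, y, z axes, in that order (R = Rz(yaw) Ry(pitch) Rx(roll)).
In Python, from plant import bot gives the robot as it stands.
- The arm moves only by the tool jog_arm, never from a script. Its argument "targets" is a list of rows, each an object with "xyz": the shift along the tool's x, y, z as a fraction of full scale, a list of three; "spin": the turn about the tool's z as a fraction of full scale. In form: [{"xyz": [x, y, z], "spin": spin}, ...]. A call has exactly 10 rows; each row shifts and turns the commanded pose from where the row before left it, along the tool's axes as they then stand; what a row does not reach is not made up. Full scale, the value 1, is 80 mm for a shift and 0.1 rad for a turn. A row lasts 1/8 s, in which the tool goes at most 62.5 mm and 10.7 degrees, less where a joint would pass 70% of its speed; a pose out of reach is approached as far as the arm can. A call with a number of a shift or a turn outside -1 to 1 is refused whole. A call with a gripper value outside its range is refused whole. "gripper" is the opening in per cent of the stroke, from 0 (shut) to 100 (fully open), set as the call begins (left out, the last holds). The fingers move at their own pace and stop on an object; the grip force is fixed at half the most. Time passes only in rows, so rows that do not move let the fingers close, or fill a call up. It gives the time, the measured TCP pose, the force, the opening and the grip force at its end, in the units of the state.
- bot.get_obs(): the state, without advancing time (a new reading comes with each control period).
- bot.capture(name): name is "side" or "top" or "wrist"; returns the picture (480x640x3 uint8, blue, green, red); there is no depth.
- bot.get_calibration(name): a dict with "vfov" (degrees; the focal length in pixels is half the picture's height over the tangent of half this angle, whatever the lens; pixels are square), "cx", "cy" (the principal point, pixels), "eye" and "rotation" of the camera in the world. Camera axes: x right, y down, z forward; pixel columns grow to the right and rows downward; lengths in mm; the calibration is good to about 2 mm. A picture is of the moment at which its call begins: read the wrist's pose just before it. get_calibration takes no time and is no camera call; for the wrist camera it gives the pose at the moment of the call.
- bot.close_job(): hands the job in; it is judged then, once.
The state is a dict: "time": time; "joint_positions": joint angles; "dq": joint speeds; "tau": joint torques, N m; "tool_pos": TCP position; "tcp_rot": TCP orientation; "contact_force": force on the tool from outside, world axes, zero at the start; "moment": the same for the moment, N m; "grip_width": finger opening in mm; "finger_force": force on a finger pad.
Only numpy, scipy, OpenCV 4.12 (cv2) and the standard library are available. Lean on these libraries where they do the work, as an engineer would, in place of code of your own. Each camera call takes 0.05 s, during which the arm holds its last target. There are 200 camera calls.

## Task

The tube stand has two counterweighted hold-down arms over its white rack. Gently push up the arm that lies over the blue-capped tube, by its yellow bar, past its balance point until it falls back against its rear stop and stays raised. Only push, with the fingertips or the outside of the fingers: do not grip the bar or touch the counterweight, do not fling the arm, leave the other arm down, and leave the tubes, the white-capped pot and the flask where they stand.

Things in the scene. Friction and masses are not known exactly. Their poses are not given: they have to be found in the camera images.
- stand: Fixed grey stand, deck 210 (x) by 270 (y) by 10 mm. Origin: centre of its underside, on the table. Own +x points from its front (yellow bars) to its rear: to the robot's left, so the front faces right; +y is the side near the robot, +z up. White rack (top 67 mm up) fixed on it. Both hinge lines: x = +40 mm, 165 mm up, at y = +55 (near arm) and -55 mm (far arm), between grey cheeks 182 mm high; stop rail behind them.
- near_holder (a joint): Hinge angle of the near hold-down arm (nearer to the robot), rad: 0 = down, level; grows as the front goes up and back; 1.75 = rear stop. Damped: below its balance point (0.6 to 0.95) it sinks back, past it it falls by itself (under 2 rad/s) to the rear stop and stays. Lifting at the bar takes about 2 N, 3 N if brisk.
- far_holder (a joint): Hinge angle of the far hold-down arm (farther from the robot), rad; works as near_holder. Each arm: a spine 14 mm wide, 8 mm thick, from hinge to bar, with a clear plastic plate 94 mm wide (y) and 28 mm long, centred 75 mm from the hinge, its underside 17 mm below the hinge line.
- near_bar: Yellow round push bar at the front end of the near hold-down arm (nearer to the robot): 20 mm diameter, 72 mm long with round ends, along the stand's y. Origin: its centre, 165 mm from the hinge line and, when down, 165 mm above the table, centre 20 mm in front of the deck, with nothing under it. Turns with the arm: own -x points from the hinge to the bar, y along the bar.
- far_bar: Yellow round push bar at the front end of the far hold-down arm (farther from the robot): the same as near_bar.
- near_weight: Dark steel counterweight of the near hold-down arm (nearer to the robot): cylinder of 40 mm diameter, 44 mm long along y, on a 12 mm stub that rises from the hinge. Origin: centre of the cylinder, 72 mm from the hinge line (straight above it when the arm is down, behind it when raised). Not to be touched.
- far_weight: Dark steel counterweight of the far hold-down arm (farther from the robot): the same as near_weight.
- blue_tube: Clear sample tube with a blue cap, 22 mm at the cap, 122 mm tall, standing loose in the rack under the clear plate of one of the arms. Origin: centre of its foot. It shows which arm to raise: y in the stand's frame is about +88 mm (near arm) or -88 mm (far arm).
- plain_tube: Clear sample tube without a coloured cap, 17 mm diameter, 118 mm tall, standing loose in the rack under the other arm. Origin: centre of its foot.
- pot: Small white-capped sample pot, 34 mm diameter, 48 mm tall, standing loose on the table in front of the stand (bar side). Origin: centre of its underside.
- flask: Empty conical glass flask, 85 mm diameter at the foot, 140 mm tall, standing loose on the table behind the stand (hinge side). Origin: centre of its underside.
Things that resemble listed ones, but are neither listed nor needed, are in the scene too. Of the things like the pot, leave any that is red; of the rest the smaller one is meant.

How it is judged (in metres and radians):
On the way:
1. the fingers push the yellow bar of the arm over the blue-capped tube upward (arm between 0.1 and 1.0 rad) (((y of blue_tube in the frame of stand above 0 m and contact force between the fingers and near_bar above 0.2 N and value of joint near_holder between 0.1 and 1 rad) or (y of blue_tube in the frame of stand below 0 m and contact force between the fingers and far_bar above 0.2 N and value of joint far_holder between 0.1 and 1 rad))), for 0.05 s.
At the end, for the whole second after the job is handed in: The arm over the blue-capped tube rests raised against its rear stop (above 1.65 rad), the other arm is down (below 0.05 rad), both are still; both tubes, the pot and the flask stand upright within 20 mm of where they were (((y of blue_tube in the frame of stand above 0 m and value of joint near_holder above 1.65 rad and value of joint far_holder below 0.05 rad) or (y of blue_tube in the frame of stand below 0 m and value of joint far_holder above 1.65 rad and value of joint near_holder below 0.05 rad)) and velocity of joint near_holder between -0.05 and 0.05 rad/s and velocity of joint far_holder between -0.05 and 0.05 rad/s and distance of each of blue_tube, plain_tube, pot, flask from where it was at the start of the episode below 0.02 m and angle between each of blue_tube, plain_tube, pot, flask's own z axis and vertical below 0.2 rad); the robot touches nothing.
It fails at once if the other arm is raised by more than 0.2 rad ((y of blue_tube in the frame of stand above 0 m and value of joint far_holder above 0.2 rad) or (y of blue_tube in the frame of stand below 0 m and value of joint near_holder above 0.2 rad)).
It fails at once if a yellow bar or the spine behind it is taken between the fingers ((y of the grasp point in the frame of near_bar between -0.04 and 0.04 m and x of the grasp point in the frame of near_bar between -0.011 and 0.011 m and z of the grasp point in the frame of near_bar between -0.011 and 0.02 m) or (y of the grasp point in the frame of near_bar between -0.018 and 0.018 m and x of the grasp point in the frame of near_bar between 0.011 and 0.15 m and z of the grasp point in the frame of near_bar between -0.008 and 0.018 m) or (y of the grasp point in the frame of far_bar between -0.04 and 0.04 m and x of the grasp point in the frame of far_bar between -0.011 and 0.011 m and z of the grasp point in the frame of far_bar between -0.011 and 0.02 m) or (y of the grasp point in the frame of far_bar between -0.018 and 0.018 m and x of the grasp point in the frame of far_bar between 0.011 and 0.15 m and z of the grasp point in the frame of far_bar between -0.008 and 0.018 m)).
It fails at once if a counterweight is touched (contact force between any of the fingers, the arm and near_weight above 0.5 N or contact force between any of the fingers, the arm and far_weight above 0.5 N).
It fails at once if the push is not gentle: a yellow bar is pushed with more than 40 N, or an arm is flung (faster than 3 rad/s) (contact force between the fingers and near_bar above 40 N or contact force between the fingers and far_bar above 40 N or velocity of joint any of near_holder, far_holder above 3 rad/s).
It fails at once if a tube, the pot or the flask is shifted or lifted by more than 30 mm (distance of any of blue_tube, plain_tube, pot, flask from where it was at the start of the episode above 0.03 m).
It also fails if it takes over 35 s, if anything falls off the work surface, if the arm or the gripper's body presses on something with over 40 N, if the wrist force passes 120 N, or if a joint passes its speed limit or range.

## Working session

There is one attempt and no reset: what is moved stays moved. The work goes in short steps, Python scripts to look and compute and a tool call to move; the robot and the scene stay as the last step left them, time stands still between calls to the robot, and variables do not carry over. Pictures are saved under pics/ and viewed, at most 10 in all, crops included, and the job is handed in when it is done.

Besides the shell and the picture viewer there is one more tool, called by a JSON object that holds its "method" and its "body". jog_arm: Moves the arm, as the interface text tells. Shift numbers are shares of 80 mm and turn numbers shares of 0.1 rad, none past 1 either way. Its arguments: {"type":"object","properties":{"targets":{"type":"array","items":{"type":"object","properties":{"xyz":{"type":"array","items":{"type":"number"}},"spin":{"type":"number"}}}},"gripper":{"type":"number"}},"required":["targets"]}

```bash
mkdir -p pics; python3 - <<'E'
from plant import bot
import cv2
o=bot.get_obs();print({k:o[k] for k in("time","tool_pos","tcp_rot","grip_width")})
for n in("side","top"):
    cv2.imwrite(f"pics/{n}0.png",bot.capture(n));print(n,bot.get_calibration(n))
E
```

```text
{'time': 0.0, 'tool_pos': array([ 193.08505115, -487.76174908,  226.03479555]), 'tcp_rot': array([-3.14004848e+00, -1.96549130e-04,  3.76806081e-01]), 'grip_width': 91.71913742194481}
side {'vfov': 49.620390099828185, 'cx': 308.3264568737692, 'cy': 246.98802771451204, 'eye': array([-102.57948588, -965.08727353,  646.01715767]), 'rotation': array([-1.98249521,  0.01308412, -0.63976602])}
top {'vfov': 46.35666809348896, 'cx': 323.1511008102496, 'cy': 235.93487040515703, 'eye': array([ 351.94520488,  -35.70404772, 1322.40401697]), 'rotation': array([-2.96550278, -0.01159627, -1.57153359])}
```

View pics/side0.png

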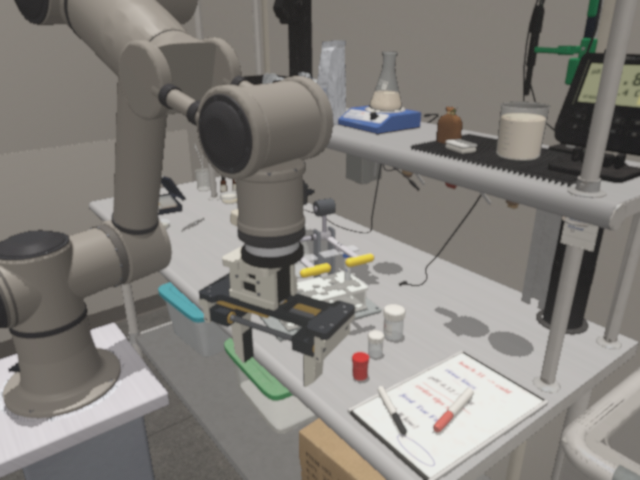

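View pics/top0.png

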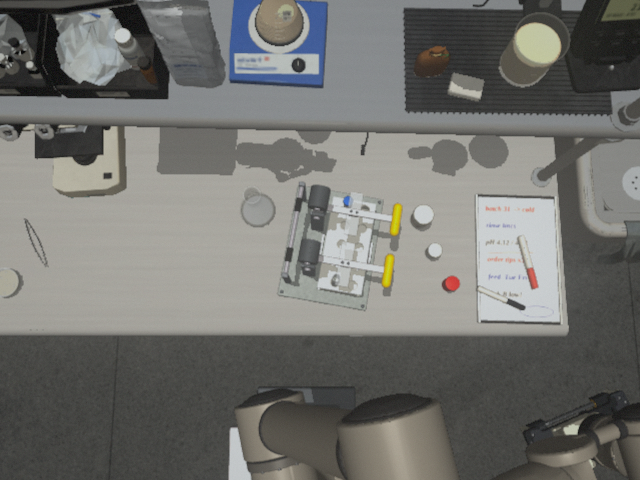

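The side view is partly blocked by the gripper. It shows yellow bars at (316,270) and (360,260). In the top view the bars are at (397,219) far and (389,270) near. The blue cap is at (348,201), at the far end of the rack, so the **far arm** looks like the one to raise. The pot candidates are small white (434,251), larger white (423,215) and red (452,284). The pot is the small white one. The flask is at (257,208). I'll triangulate next.

```bash
cat > h.py <<'E'
import cv2,numpy as np
from scipy.spatial.transform import Rotation as R
from plant import bot
def ray(c,p):
    f=240/np.tan(np.radians(c["vfov"]/2))
    d=R.from_euler("xyz",c["rotation"]).apply([(p[0]-c["cx"])/f,(p[1]-c["cy"])/f,1]);return np.array(c["eye"]),d/np.linalg.norm(d)
def plane(c,p,z):
    e,d=ray(c,p);return e+d*(z-e[2])/d[2]
def tri(c1,p1,c2,p2):
    e,d=ray(c1,p1);g,h=ray(c2,p2)
    s=np.linalg.lstsq(np.c_[d,-h],g-e,rcond=None)[0];a=e+d*s[0];b=g+h*s[1];return (a+b)/2,np.linalg.norm(a-b)
def blobs(im,lo,hi,mn=15):
    m=cv2.inRange(cv2.cvtColor(im,cv2.COLOR_BGR2HSV),lo,hi)
    n,l,s,c=cv2.connectedComponentsWithStats(m)
    return [(c[i].round(1),s[i],np.argwhere(l==i)[:,::-1]) for i in range(1,n) if s[i,4]>=mn]
E
python3 - <<'E'
from h import *
C={n:bot.get_calibration(n) for n in("side","top")};I={n:cv2.imread(f"pics/{n}0.png") for n in C}
Y={n:[b for b in blobs(I[n],(22,130,100),(35,255,255),40)] for n in C}
for n in C:
    for b in Y[n]: print(n,b[0],b[1],cv2.minAreaRect(b[2].astype(np.float32)))
t=sorted(Y["top"],key=lambda b:b[0][1]);s=sorted(Y["side"],key=lambda b:-b[0][0])
for a in t[:2]:
    for b in s[:2]: print(tri(C["top"],a[0],C["side"],b[0]))
    print("z165",plane(C["top"],a[0],167))
    print("blue",[(b[0],plane(C["top"],b[0],130)) for b in blobs(I["top"],(100,120,60),(125,255,255)) if b[0][1]>150])
print("shelf edge tri",tri(C["top"],(640,118),C["side"],(600,195)),[plane(C["top"],(400,127),z) for z in(300,400,500)])
w=bot.capture("top")[170:320,260:480];cv2.imwrite("pics/crop.png",cv2.resize(w,None,fx=3.6,fy=3.6,interpolation=2))
cv2.imwrite("pics/wr0.png",bot.capture("wrist"))
E
```

```text
side [358.8 259.9] [346 255  27  11 184] ((359.0905456542969, 259.9830017089844), (7.617259502410889, 26.844696044921875), 79.3803482055664)
side [315.6 269.8] [301 264  30  13 228] ((315.3500061035156, 269.95001220703125), (8.682872772216797, 29.819969177246094), 74.74488067626953)
top [395.5 219.5] [390 204  12  32 269] ((395.5945739746094, 219.4324493408203), (8.877545356750488, 31.893404006958008), 9.462322235107422)
top [387.6 270.4] [382 254  12  34 286] ((387.6357727050781, 270.3670349121094), (9.123431205749512, 33.37655258178711), 8.746162414550781)
(array([ 593.82334536, -202.43026212,  165.00715826]), np.float64(1.1552527930815368))
(array([ 552.05456313, -178.04254814,  159.25830883]), np.float64(95.45465478161542))
z165 [ 592.92317222 -201.79697024  167.        ]
blue [(array([346.1, 200.5]), array([642.87582213, -99.9258718 , 130.        ]))]
(array([ 522.02358524, -211.39137073,  181.00299766]), np.float64(96.66023040652253))
(array([ 487.07647989, -184.19368731,  165.97491745]), np.float64(4.339265501322188))
z165 [ 485.11270368 -182.86712818  167.        ]
blue [(array([346.1, 200.5]), array([642.87582213, -99.9258718 , 130.        ]))]
shelf edge tri (array([ 731.72085828, -608.97253209,  387.14476802]), np.float64(0.6665340102695102)) [array([ 746.75673378, -195.58729034,  300.        ]), array([ 708.14073439, -179.94931944,  400.        ]), array([ 669.52473501, -164.31134855,  500.        ])]
```

View pics/crop.png

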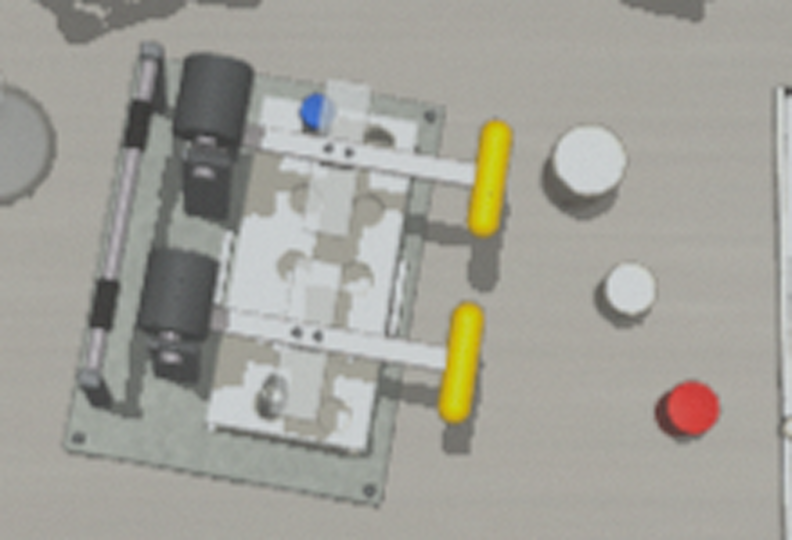

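View pics/wr0.png

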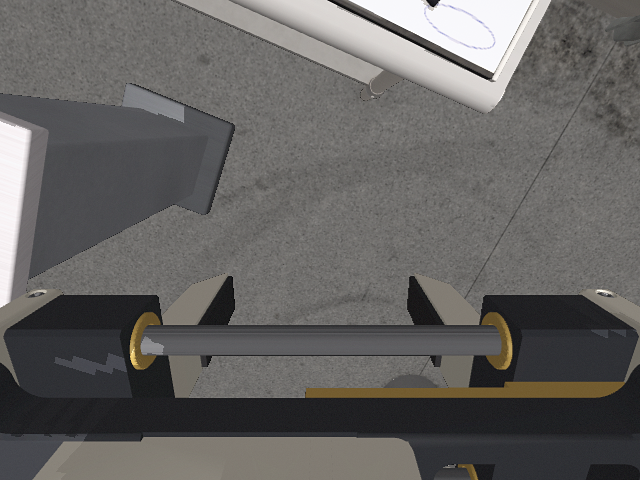

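The crop confirms it: the blue cap at (318,112) is beside the far spine and under the far clear plate. The plain tube is at (272,395) on the near side. The far bar is at about (593.5,-202,165) and the near bar at (486,-183.5,165), so the stand's +x is about (0.17,0.985). The wrist view shows plain fingers on either side. The tool always points down, so I'll lift the bar with the outer face of the closed finger: press it against the bar's front, then move up.

{"method": "jog_arm", "body": {"gripper": 0, "targets": [{"xyz": [0,0,0],"spin": 1},{"xyz": [0,0,0],"spin": 1},{"xyz": [0,0,0],"spin": 1},{"xyz": [0,0,0],"spin": 1},{"xyz": [0,0,0],"spin": 1},{"xyz": [0,0,0],"spin": 0.48},{"xyz": [0.43,-0.35,0],"spin": 0},{"xyz": [0.43,-0.35,0],"spin": 0},{"xyz": [0.43,-0.35,0],"spin": 0},{"xyz": [0.43,-0.35,0],"spin": 0}]}}

```text
time: 1.45
tool_pos: [348.9, -400.4, 226.6]
tcp_rot: [-3.142, 0.0, -0.171]
contact_force: [-0.8, -1.1, 0.4]
grip_width: 0.9
finger_force: 0.0
```

{"method": "jog_arm", "body": {"targets": [{"xyz": [0.43,-0.35,0],"spin": 0},{"xyz": [0.43,-0.35,0],"spin": 0},{"xyz": [0.43,-0.35,0],"spin": 0},{"xyz": [0.43,-0.35,0],"spin": 0},{"xyz": [0.43,-0.35,0],"spin": 0},{"xyz": [0.43,-0.35,0],"spin": 0},{"xyz": [0,0,0],"spin": 0},{"xyz": [0,0,0],"spin": 0},{"xyz": [0,0,0],"spin": 0},{"xyz": [0,0,0],"spin": 0}]}}

```text
time: 2.7
tool_pos: [579.2, -271.7, 227.0]
tcp_rot: [3.141, -0.0, -0.173]
contact_force: [-0.1, 0.2, -0.2]
grip_width: 0.4
finger_force: 0.0
```

```bash
python3 - <<'E'
from h import *
o=bot.get_obs();print({k:o[k] for k in("time","tool_pos","tcp_rot","grip_width","contact_force","joint_positions")})
c=bot.get_calibration("wrist");print("cam eye-tcp",c["eye"]-o["tool_pos"])
cv2.imwrite("pics/side1.png",cv2.resize(bot.capture("side")[130:380,180:480],None,fx=2.4,fy=2.4,interpolation=2))
t=bot.capture("top");C=bot.get_calibration("top")
print([(b[0],b[1]) for b in blobs(t,(22,130,100),(35,255,255),40)])
E
```

```text
{'time': 2.7, 'tool_pos': array([ 579.1560953 , -271.65496961,  227.01401065]), 'tcp_rot': array([ 3.14133735e+00, -1.47769727e-04, -1.72579783e-01]), 'grip_width': 0.4028263766269821, 'contact_force': array([-0.12240205,  0.16010136, -0.20196501]), 'joint_positions': array([-5.58210840e-01,  5.57859330e-01,  1.17532495e+00, -1.83390254e-04,
        1.40817543e+00,  1.18519496e+00])}
cam eye-tcp [ 81.87713083 -15.16406938 157.83571827]
[(array([393.6, 228.4]), array([390, 219,  10,  17,  98], dtype=int32))]
```

View pics/side1.png

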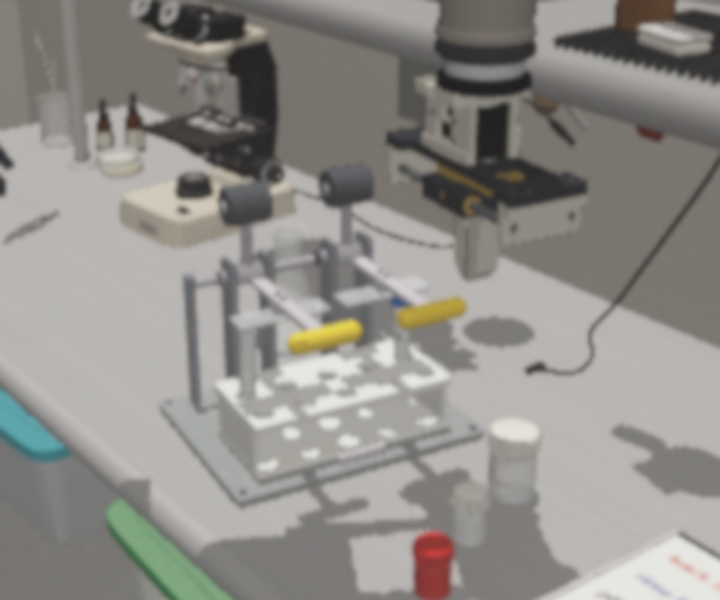

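The view shows the closed fingers in front of the far bar, which is at (432,313), with both arms down. I'll lower the tool in front of the bar, aiming a little toward its near end to stay clear of the shelf.

{"method": "jog_arm", "body": {"targets": [{"xyz": [-0.04,0,0.26],"spin": 0},{"xyz": [-0.04,0,0.26],"spin": 0},{"xyz": [-0.04,0,0.26],"spin": 0},{"xyz": [-0.04,0,0.26],"spin": 0},{"xyz": [0,-0.1,0],"spin": 0},{"xyz": [0,-0.1,0],"spin": 0},{"xyz": [0,-0.1,0],"spin": 0},{"xyz": [0,-0.08,0],"spin": 0},{"xyz": [0,0,0],"spin": 0},{"xyz": [0,0,0],"spin": 0}]}}

```text
time: 4.05
tool_pos: [572.5, -238.9, 143.7]
tcp_rot: [3.141, -0.0, -0.171]
contact_force: [-0.7, 0.6, 0.9]
grip_width: 0.2
finger_force: 0.0
```

{"method": "jog_arm", "body": {"targets": [{"xyz": [0,-0.0125,0],"spin": 0},{"xyz": [0,-0.0125,0],"spin": 0},{"xyz": [0,-0.0125,0],"spin": 0},{"xyz": [0,-0.0125,0],"spin": 0},{"xyz": [0,-0.0125,0],"spin": 0},{"xyz": [0,-0.0125,0],"spin": 0},{"xyz": [0,-0.0125,0],"spin": 0},{"xyz": [0,-0.0125,0],"spin": 0},{"xyz": [0,0,0],"spin": 0},{"xyz": [0,0,0],"spin": 0}]}}

```text
time: 5.3
tool_pos: [573.8, -230.9, 143.5]
tcp_rot: [3.141, -0.0, -0.171]
contact_force: [-1.0, 0.0, 0.1]
grip_width: 0.9
finger_force: 0.0
```

No contact yet, so I'll creep forward in 1 mm steps.

{"method": "jog_arm", "body": {"targets": [{"xyz": [0,-0.0125,0],"spin": 0},{"xyz": [0,-0.0125,0],"spin": 0},{"xyz": [0,-0.0125,0],"spin": 0},{"xyz": [0,0,0],"spin": 0},{"xyz": [0,0,0],"spin": 0},{"xyz": [0,0,0],"spin": 0},{"xyz": [0,0,0],"spin": 0},{"xyz": [0,0,0],"spin": 0},{"xyz": [0,0,0],"spin": 0},{"xyz": [0,0,0],"spin": 0}]}}

```text
time: 6.55
tool_pos: [574.3, -227.9, 143.5]
tcp_rot: [3.142, -0.0, -0.171]
contact_force: [0.3, -0.4, -0.2]
grip_width: 0.6
finger_force: 0.0
```

{"method": "jog_arm", "body": {"targets": [{"xyz": [0,-0.0125,0],"spin": 0},{"xyz": [0,0,0],"spin": 0},{"xyz": [0,-0.0125,0],"spin": 0},{"xyz": [0,0,0],"spin": 0},{"xyz": [0,-0.006,0],"spin": 0},{"xyz": [0,0,0],"spin": 0},{"xyz": [0,-0.006,0],"spin": 0},{"xyz": [0,0,0],"spin": 0},{"xyz": [0,0,0],"spin": 0},{"xyz": [0,0,0],"spin": 0}]}}

```text
time: 7.8
tool_pos: [574.5, -226.7, 143.6]
tcp_rot: [3.139, -0.0, -0.172]
contact_force: [-0.5, -8.6, -0.4]
grip_width: 0.4
finger_force: 4.1
```

```bash
python3 - <<'E'
from h import *
cv2.imwrite("pics/side2.png",cv2.resize(bot.capture("side")[180:330,290:460],None,fx=3.5,fy=3.5,interpolation=2))
E
```

```text
(no output)
```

View pics/side2.png

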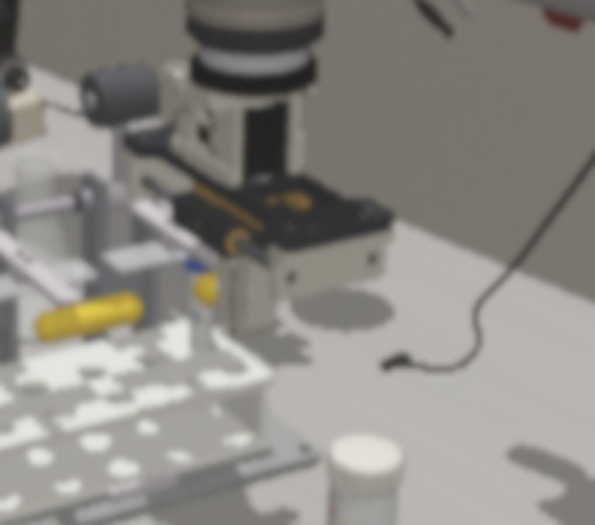

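The fingertip touches the bar's front with about 8.6 N at roughly 5 N/mm. Only the tip of the bar, at (207,288), shows past the finger. Next is a small test lift by friction with slightly more press.

{"method": "jog_arm", "body": {"targets": [{"xyz": [0,-0.006,0],"spin": 0},{"xyz": [0,-0.006,0],"spin": 0},{"xyz": [0,0,-0.02],"spin": 0},{"xyz": [0,0,-0.02],"spin": 0},{"xyz": [0,-0.001,-0.02],"spin": 0},{"xyz": [0,-0.001,-0.02],"spin": 0},{"xyz": [0,-0.002,-0.02],"spin": 0},{"xyz": [0,-0.002,-0.02],"spin": 0},{"xyz": [0,-0.002,-0.02],"spin": 0},{"xyz": [0,-0.002,-0.02],"spin": 0}]}}

```text
time: 9.1
tool_pos: [574.6, -226.2, 156.6]
tcp_rot: [3.137, -0.001, -0.172]
contact_force: [-2.6, -12.4, -0.7]
grip_width: 0.6
finger_force: 6.2
```

```bash
python3 - <<'E'
from h import *
c=bot.get_calibration("side")
for b in blobs(bot.capture("side"),(22,130,100),(35,255,255),8): print(b[0],b[1])
t=bot.get_obs();print(t["contact_force"],t["moment"])
E
```

```text
[348.3 257. ] [346 254   5   7  29]
[315.5 270. ] [301 264  29  13 214]
[ -3.09288036 -12.21892071   0.05791346] [-1.80076159  0.5651049   0.02045605]
```

The bar tip moved up about 5 px, from (349,262) to (348,257), so friction is holding and the arm is rising. I'll follow its arc.

{"method": "jog_arm", "body": {"targets": [{"xyz": [0,-0.005,-0.057],"spin": 0},{"xyz": [0,-0.007,-0.065],"spin": 0},{"xyz": [0,-0.009,-0.065],"spin": 0},{"xyz": [0,-0.011,-0.065],"spin": 0},{"xyz": [0,-0.0126,-0.064],"spin": 0},{"xyz": [0,-0.0144,-0.064],"spin": 0},{"xyz": [0,-0.016,-0.0635],"spin": 0},{"xyz": [0,-0.018,-0.063],"spin": 0},{"xyz": [0,-0.0195,-0.0625],"spin": 0},{"xyz": [0,-0.021,-0.062],"spin": 0}]}}

```text
time: 10.4
tool_pos: [576.6, -215.2, 207.7]
tcp_rot: [3.138, -0.001, -0.172]
contact_force: [-3.5, -9.0, 2.8]
grip_width: 0.2
finger_force: 5.0
```

```bash
python3 - <<'E'
from h import *
for b in blobs(bot.capture("side"),(22,130,100),(35,255,255),8): print(b[0],b[1])
t=bot.get_obs();print(t["contact_force"],t["moment"])
E
```

```text
[346.3 234.3] [344 231   5   7  29]
[315.5 269.8] [301 264  30  13 222]
[-4.60666709 -8.23322626  2.79016551] [-1.34709295  0.72459621  0.00884251]
```

The bar is still following: its tip is now at (346,234) and the press is about 9 N. I'll continue along the arc.

{"method": "jog_arm", "body": {"targets": [{"xyz": [0,-0.024,-0.061],"spin": 0},{"xyz": [0,-0.0255,-0.06],"spin": 0},{"xyz": [0,-0.027,-0.06],"spin": 0},{"xyz": [0,-0.029,-0.059],"spin": 0},{"xyz": [0,-0.029,-0.058],"spin": 0},{"xyz": [0,-0.0315,-0.057],"spin": 0},{"xyz": [0,-0.033,-0.056],"spin": 0},{"xyz": [0,-0.035,-0.055],"spin": 0},{"xyz": [0,-0.036,-0.054],"spin": 0},{"xyz": [0,-0.038,-0.053],"spin": 0}]}}

```text
time: 11.7
tool_pos: [581.0, -190.0, 254.1]
tcp_rot: [3.139, -0.002, -0.172]
contact_force: [-1.6, -7.2, 5.8]
grip_width: 0.6
finger_force: 3.7
```

```bash
python3 - <<'E'
from h import *
im=bot.capture("side")
for b in blobs(im,(22,130,100),(35,255,255),8): print(b[0],b[1])
cv2.imwrite("pics/side3.png",cv2.resize(im[130:330,250:470],None,fx=3,fy=3,interpolation=2))
E
```

```text
[363.4 208.9] [362 207   4   5  19]
[340.7 211.7] [338 208   6   8  35]
[315.7 269.8] [301 264  30  13 227]
```

View pics/side3.png

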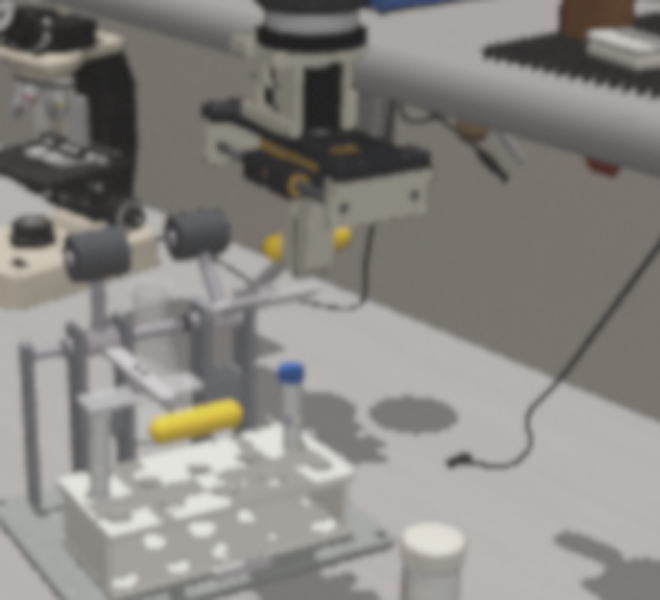

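The far arm is well raised: the bar sits behind the finger at (308,240) in the crop, and the near arm is still down. I'll keep pushing back with less rise until it goes past balance.

{"method": "jog_arm", "body": {"targets": [{"xyz": [0,-0.042,-0.04],"spin": 0},{"xyz": [0,-0.042,-0.04],"spin": 0},{"xyz": [0,-0.042,-0.04],"spin": 0},{"xyz": [0,-0.045,-0.04],"spin": 0},{"xyz": [0,-0.045,-0.035],"spin": 0},{"xyz": [0,-0.045,-0.035],"spin": 0},{"xyz": [0,-0.045,-0.03],"spin": 0},{"xyz": [0,-0.045,-0.03],"spin": 0},{"xyz": [0,-0.045,-0.03],"spin": 0},{"xyz": [0,-0.045,-0.03],"spin": 0}]}}

```text
time: 13.0
tool_pos: [587.2, -153.3, 280.7]
tcp_rot: [-3.142, 0.0, -0.171]
contact_force: [0.5, -0.4, 0.0]
grip_width: 0.2
finger_force: 0.0
```

```bash
python3 - <<'E'
from h import *
im=bot.capture("side")
for b in blobs(im,(22,130,100),(35,255,255),8): print(b[0],b[1])
print(bot.get_obs()["contact_force"])
cv2.imwrite("pics/side4.png",cv2.resize(im[100:330,230:470],None,fx=2.6,fy=2.6,interpolation=2))
E
```

```text
[328.9 181.2] [323 177  12   9  87]
[315.7 269.8] [301 264  30  13 226]
[-0.76503089 -0.3355717   0.0119423 ]
```

View pics/side4.png

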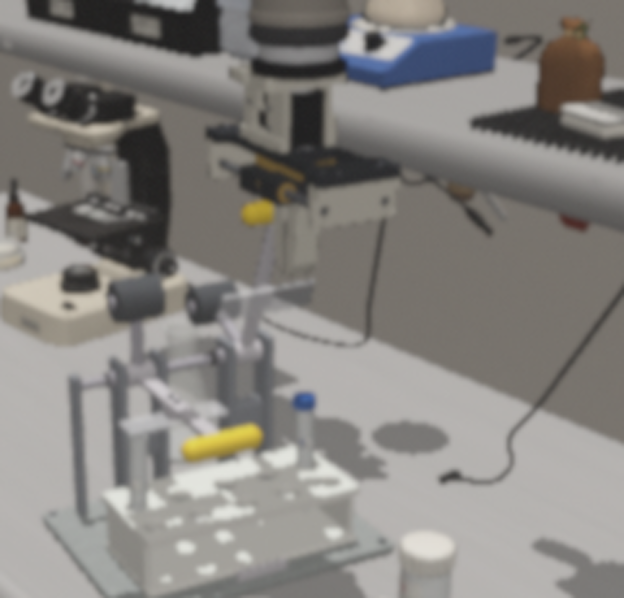

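The arm has gone past balance and left the finger, with the bar at (258,212) in the crop. I'll back away.

{"method": "jog_arm", "body": {"targets": [{"xyz": [0,0.3,0],"spin": 0},{"xyz": [0,0.4,0],"spin": 0},{"xyz": [0,0.4,0],"spin": 0},{"xyz": [0,0.4,0],"spin": 0},{"xyz": [0,0,0],"spin": 0},{"xyz": [0,0,0],"spin": 0},{"xyz": [0,0,0],"spin": 0},{"xyz": [0,0,0],"spin": 0},{"xyz": [0,0,0],"spin": 0},{"xyz": [0,0,0],"spin": 0}]}}

```text
time: 14.3
tool_pos: [566.8, -271.7, 280.7]
tcp_rot: [3.141, -0.0, -0.171]
contact_force: [0.7, -0.3, -0.3]
grip_width: 0.3
finger_force: 0.0
```

{"method": "jog_arm", "body": {"targets": [{"xyz": [0,0,0],"spin": 0},{"xyz": [0,0,0],"spin": 0},{"xyz": [0,0,0],"spin": 0},{"xyz": [0,0,0],"spin": 0},{"xyz": [0,0,0],"spin": 0},{"xyz": [0,0,0],"spin": 0},{"xyz": [0,0,0],"spin": 0},{"xyz": [0,0,0],"spin": 0},{"xyz": [0,0,0],"spin": 0},{"xyz": [0,0,0],"spin": 0}]}}

```text
time: 15.55
tool_pos: [566.7, -271.9, 280.6]
tcp_rot: [3.141, -0.0, -0.171]
contact_force: [0.3, -0.4, 0.1]
grip_width: 0.3
finger_force: 0.0
```

```bash
python3 - <<'E'
from h import *
for k in range(2):
    im=bot.capture("side");print([b[0] for b in blobs(im,(22,130,100),(35,255,255),8)],bot.get_obs()["contact_force"])
cv2.imwrite("pics/side5.png",cv2.resize(im[100:360,200:470],None,fx=2.3,fy=2.3,interpolation=2))
E
```

```text
[array([317.5, 166.8]), array([315.6, 269.8])] [-0.54368188  0.90948408  0.48481494]
[array([317.5, 166.8]), array([315.6, 269.8])] [ 0.78779767 -0.28817927 -0.54588203]
```

View pics/side5.png

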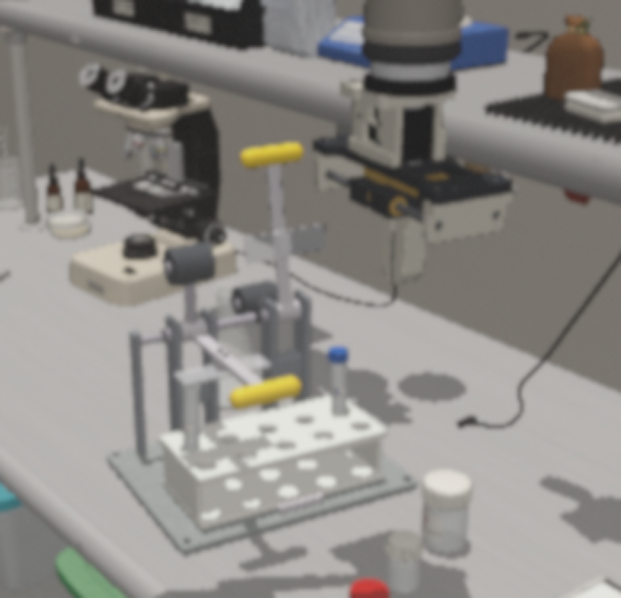

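The far arm rests raised and still, with the bar at (271,154). The near arm is down, the tubes and pot are in place, and nothing is touching the robot. Handing in.

```bash
python3 -c "
from plant import bot
print(bot.close_job())"
```

```text
the job is handed in; nothing more can be done
None
```

I pushed the far hold-down arm, the one over the blue-capped tube, up past its balance point. It fell back and is resting raised and still, the near arm stayed down, the tubes and pot stand as before (I did not re-check the flask), and I handed the job in after about 15.7 s; the hand-in call returned no verdict.

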